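Prop and hold a glass panel frame

ROBOT

A 6-joint arm with a two-finger parallel gripper is mounted at the origin on the work surface. World frame = base frame: x ahead of the robot, y to its left, z up, the work surface at z = 0. Lengths are in mm, angles in degrees, forces in N, time in s.
With the tool pointing down it reaches from about 300 to 850 mm from the base axis. Payload 4.2 kg.
Tool frame: the origin (TCP) lies at the very end of the fingers, on their centre line; the grasp point (between the pads) lies 19 mm behind it; z points along the fingers, y is the line along which they close (so a half turn about z gives the same grasp; the last joint's range is limited). The gripper opens to 91 mm and grips with 3 to 60 N. Pads are 32 mm wide; open, the fingers measure 118 mm over their backs; the gripper's body (76 mm by 178 mm) begins 60 mm behind the grasp point.
Start: joints at [-73.396, 18.312, 89.639, -0, 72.044, -1.146], TCP at [175.302, -547.642, 213.976] pointing down, gripper open.
Joint ranges: [-177.97, 177.97], [-48.28, 115.42], [12.27, 149.76], [-77.06, 257.06], [2.81, 150.46], [-146.56, 146.56]. Speed limits (degrees/s): [147.25, 147.25, 180, 180, 180, 180].

INTERFACE

Orientations are given as [roll, pitch, yaw] about the fixed x, y, z axes, in that order (R = Rz(yaw) Ry(pitch) Rx(roll)).
In Python, from workcell import env, eyes gives the robot as it stands.
- The arm moves only by the tool send_rows, never from a script. Its argument "targets" is text: rows parted by semicolons, each of 7 numbers parted by spaces: the shift along the tool's x, y, z in m, then the turn, a rotation vector about the tool's x, y, z in degrees, then the opening in per cent of the stroke, from 0 (shut) to 100 (fully open). A call has 1 to 12 rows; each row is the pose to reach, as a shift and turn from the pose commanded when the call began, along the tool's axes at that moment; what a row does not reach only later rows make up. A row lasts 1/12 s, in which the tool goes at most 41.7 mm and 7.16 degrees, less where a joint would pass 70% of its speed; a pose out of reach is approached as far as the arm can. A call with a gripper value outside its range is refused whole. The fingers move at their own pace and stop on an object; "grip_force" is the grip in N (left out, the last holds). Time passes only in rows, so rows that repeat a pose let the fingers close. It gives the time, the measured TCP pose, the force, the opening and the grip force at its end, in the units of the state.
- env.state(): the state, without advancing time (a new reading comes with each control period).
- eyes.grab_frame(name): name is "scene" or "top"; returns a dict with "image" (420x560x3 uint8, blue, green, red), "fovy" (degrees; the focal length in pixels is half the picture's height over the tangent of half this angle, whatever the lens; pixels are square), "cx", "cy" (the principal point, pixels), "D" ([k1, k2, p1, p2, k3] as OpenCV has them; the pictures are not rectified), "eye" and "attitude" of the camera in the world. Camera axes: x right, y up, looking along -z (the intrinsics and any distortion apply to the point x, -y, -z); pixel columns grow to the right and rows downward; lengths in mm; the calibration is good to about 2 mm. A picture is of the moment at which its call begins. There is no depth.
- env.job_done(): hands the job in; it is judged then, once.
The state is a dict: "time_s": time; "qpos": joint angles; "qvel": joint speeds; "effort": joint torques, N m; "ee_pos": TCP position; "ee_rot": TCP orientation; "force": force on the tool from outside, world axes, zero at the start; "torque": the same for the moment, N m; "gripper_width": finger opening in mm; "gripper_force": force on a finger pad.
Only numpy, scipy, OpenCV 4.12 (cv2) and the standard library are available. Lean on these libraries where they do the work, as an engineer would, in place of code of your own. Each camera call takes 0.05 s, during which the arm holds its last target. There are 200 camera calls.

TASK

The framed glass panel leans back on its stand. First flip its kickstand from its folded-up place over the top past its balance point and on towards the base board until it is all the way down; then raise the frame upright and keep it there, because it tips back if let go: finish while still holding the frame upright with the gripper. Leave the spray bottle, jar and beaker beside it alone.

Things in the scene. Friction and masses are not known exactly. Their poses are not given: they have to be found in the camera images.
- stand: the fixed stand, with all it carries: plywood base board 270 x 260 x 18 mm; origin on the work surface straight under the frame's hinge line, z up, y along the hinge line, x towards the side the frame leans back to; the board spans x -170 to +100 mm. The -x side is the kickstand's side and faces roughly to the robot. The stand is turned differently each time.
- frame (a joint): lean of the frame (rad) about the hinge line: 0 upright, 0.5 leaning back (towards the stand's +x) on its rests, where it starts; a stop at -0.02 keeps it from going past upright. Its weight tips it back to 0.5 even from upright; raising takes about 0.5 to 4 N at the top rail. Wooden frame 240 mm wide, 16 thick, 210 tall from the hinge line, about 0.8 kg, with an amber glass pane.
- hinge_mid (a point): middle of the frame's hinge line, 30 mm above the work surface; turns with the frame, z up along the frame, x its normal away from the kickstand's side
- rail_mid (a point): centre of the frame's wooden top rail (240 mm long, 20 mm tall, 16 mm thick), 200 mm along the frame from the hinge line and 22 mm to the +x side of it; axes as hinge_mid. Its middle is clear once the kickstand is down; the glass below it lies within its thickness.
- kickstand (a joint): kickstand angle (rad): 0 folded up along the frame; grows as the foot swings over the top to the stand's -x side; 2.34 all the way down at its stop, the foot on the base board when the frame is upright. Works over centre by its weight (80 g): with the frame leaning back it falls back to 0 below about 0.5 (leg vertical), beyond that it drops by itself, damped, to 2.34 and stays.
- leg_pivot (a point): pivot of the kickstand, on the frame's aluminium cross bar at the middle of its width, 110 mm along the frame from the hinge line and 2 mm to the +x side of it
- leg_foot (a point): centre of the kickstand's foot, a black rubber cross piece 60 mm long (along y), 14 mm thick, 165 mm from leg_pivot; the leg is an aluminium flat bar 16 mm wide (along y), 10 mm thick. Folded, the foot is 65 mm above the frame's top edge, measured along the frame; about 0.5 N at the foot moves it.
- spray: bystander: yellow spray bottle with blue trigger head, 72 mm across, 198 mm tall; origin under its centre
- jar: bystander: white plastic jar with red cap, 72 mm across, 100 mm tall; origin under its centre
- beaker: bystander: clear plastic beaker, 72 mm across, 100 mm tall; origin under its centre

How it is judged:
By the outcome, as a careful person would: the job done as asked, in the order asked, and still so for the second after the job is handed in, while the arm keeps its last pose, push and grip.
It also fails if it takes over 48 s, if anything falls off the work surface, if the arm or the gripper's body presses on something with over 40 N, if the wrist force passes 120 N, or if a joint passes its speed limit or range.

## Working session

There is one attempt and no reset: what is moved stays moved. The work goes in short steps, Python scripts to look and compute and a tool call to move; the robot and the scene stay as the last step left them, time stands still between calls to the robot, and variables do not carry over. Pictures are saved under pics/ and viewed, at most 10 in all, crops included, and the job is handed in when it is done.

Besides the shell and the picture viewer there is one more tool, called as name(argument=value, ...) on one line, values as JSON. send_rows: Moves the arm, as the interface text tells. Its arguments: {"type":"object","properties":{"targets":{"type":"string"},"grip_force":{"type":"number"}},"required":["targets"]}

```bash
mkdir -p pics; ls
python3 - <<'E'
from workcell import env, eyes
import cv2,pickle
for n in("scene","top"):
    f=eyes.grab_frame(n); pickle.dump(f,open(f"pics/{n}0.pkl","wb")); cv2.imwrite(f"pics/{n}0.png",f["image"])
    print({k:v for k,v in f.items() if k!="image"})
print(env.state())
E
```

```text
pics
{'fovy': 56.32519486302316, 'cx': 284.3462314096732, 'cy': 212.24309118305226, 'D': array([-0.09551473,  0.        ,  0.        ,  0.        ,  0.        ]), 'eye': array([1036.51474894,  259.28886069, 1184.4126475 ]), 'attitude': array([ 28.86846534,   0.36038232, 111.07705038])}
{'fovy': 53.441254460372754, 'cx': 279.20874073709325, 'cy': 199.32545016399956, 'D': array([-0.03124437,  0.        ,  0.        ,  0.        ,  0.        ]), 'eye': array([ 468.74238604,   77.81176392, 1285.21552423]), 'attitude': array([  3.53508328,  -1.7792075 , -90.57610209])}
{'time_s': 0.1, 'qpos': array([-7.33953244e+01,  1.83499950e+01,  8.96985986e+01,  4.24076678e-04,
        7.20438378e+01, -1.14578152e+00]), 'qvel': array([ 0.02057468, -0.00878586, -0.17723755,  0.05258645, -0.02122499,
       -0.03095239]), 'effort': array([ 6.70156187e-04, -4.13332844e+01, -2.32509452e+01,  7.29241641e-02,
        4.21917520e-02, -4.75888351e-05]), 'ee_pos': array([ 175.17931913, -547.20133231,  213.18967056]), 'ee_rot': array([-1.79907595e+02, -2.25141595e-03,  1.77503243e+01]), 'force': array([ 0.18409995, -0.0274515 , -0.41388213]), 'torque': array([-0.0160137 ,  0.00695941, -0.01528837]), 'gripper_force': 0.0, 'gripper_width': 91.32617396897261}
```

View pics/scene0.png

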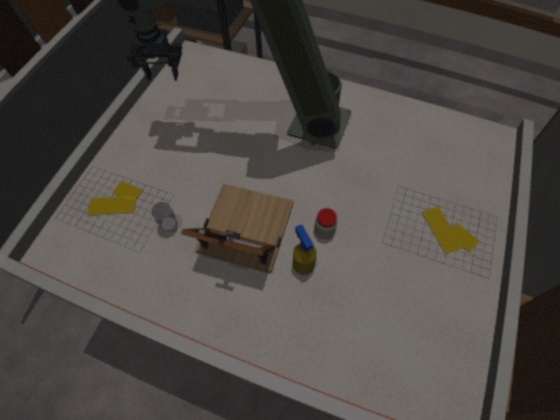

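View pics/top0.png

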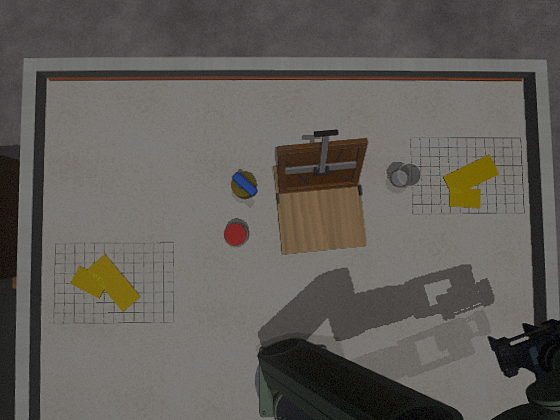

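The pictures show the stand with its front edge at about (282,254)–(366,246) in the top view, the foot at (325,133), the beaker on the right at (400,178), and the spray and jar on the left.

Run:
```python
import cv2,pickle
f=pickle.load(open("pics/top0.pkl","rb"));g=pickle.load(open("pics/scene0.pkl","rb"))
a=cv2.resize(f["image"][120:265,265:385],None,fx=4,fy=4,interpolation=cv2.INTER_CUBIC)
cv2.imwrite("pics/c1.png",cv2.convertScaleAbs(a,alpha=1.5))
a=cv2.resize(g["image"][180:290,175:325],None,fx=5,fy=5,interpolation=cv2.INTER_CUBIC)
cv2.imwrite("pics/c2.png",cv2.convertScaleAbs(a,alpha=1.8))
```

```text
(no output)
```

View pics/c1.png

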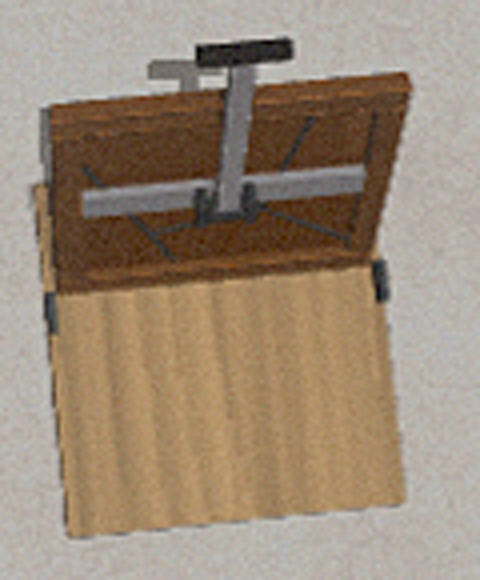

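View pics/c2.png

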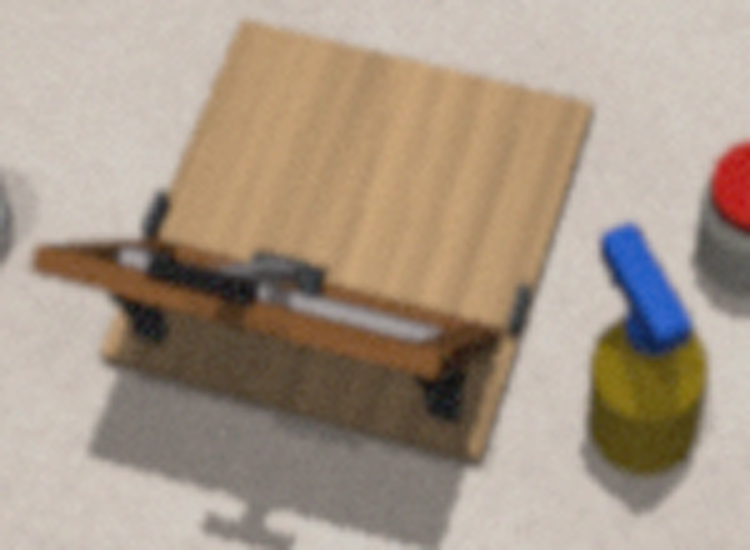

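In the crops, the board's top corners are at (68,532) and (403,503) in the top crop, and (243,22), (592,103), (478,455) and (108,350) in the scene crop. The foot's centre is at (244,52) in the top crop and about (205,277) in the scene crop.

```bash
cat > h.py <<'E'
import numpy as np,cv2,pickle
from scipy.spatial.transform import Rotation as R
from scipy.optimize import least_squares
def ray(f,p):
    F=210/np.tan(np.radians(f["fovy"]/2));K=np.array([[F,0,f["cx"]],[0,F,f["cy"]],[0,0,1]])
    u=cv2.undistortPoints(np.array([[p]],float),K,f["D"])[0,0]
    return R.from_euler("xyz",f["attitude"],degrees=True).apply([u[0],-u[1],-1])
def onz(f,p,z):
    d=ray(f,p);return f["eye"]+d*(z-f["eye"][2])/d[2]
def tri(f,p,g,q):
    a,b=ray(f,p),ray(g,q)
    s=np.linalg.lstsq(np.c_[a,-b],g["eye"]-f["eye"],rcond=None)[0]
    P,Q=f["eye"]+a*s[0],g["eye"]+b*s[1];return (P+Q)/2,np.linalg.norm(P-Q)
E
python3 - <<'E'
from h import *
T=pickle.load(open("pics/top0.pkl","rb"));S=pickle.load(open("pics/scene0.pkl","rb"))
t=lambda x,y:(265+(x-1.5)/4,120+(y-1.5)/4); s=lambda x,y:(175+(x-2)/5,180+(y-2)/5)
L=np.array([[-170,130],[-170,-130],[-170,-130],[-170,130],[100,130],[100,-130]])
W=np.array([onz(T,t(68,534),18),onz(T,t(404,504),18),onz(S,s(243,22),18),onz(S,s(592,103),18),onz(S,s(478,455),18),onz(S,s(108,350),18)])[:,:2]
def tf(p,l):c,k=np.cos(p[2]),np.sin(p[2]);return l@np.array([[c,k],[-k,c]])+p[:2]
r=least_squares(lambda p:(tf(p,L)-W).ravel(),[650,20,0.])
print(r.x[:2],np.degrees(r.x[2]));print(r.fun.reshape(-1,2).round(1))
l=np.array([110*np.sin(.5)+2*np.cos(.5)+165*np.sin(.5),110*np.cos(.5)+30-2*np.sin(.5)+165*np.cos(.5)])
print("pred foot",tf(r.x,np.array([[l[0],0]])),l)
print("tri foot",tri(T,t(244,52),S,s(205,277)))
print("frame top corners",tri(T,t(410,75),S,s(36,250)),tri(T,t(50,107),S,s(500,335)))
for n,p,z in(("spray",(238,180),198),("jar",(235,232),100),("beaker",(398,178),100)):print(n,onz(T,p,z))
E
```

```text
[563.27536822 -80.3471072 ] 5.120825519315708
[[-1.3  2. ]
 [ 2.5 -0.5]
 [-4.1 -2.2]
 [-1.8  1.9]
 [ 0.7  3.1]
 [ 4.  -4.3]]
pred foot [[696.33932851 -68.42271303]] [133.59718824 270.37635344]
tri foot (array([695.09362657, -70.0164178 , 271.09908803]), np.float64(1.6584359708173013))
frame top corners (array([ 692.47536003, -187.26525632,  212.90014269]), np.float64(2.49564945057182)) (array([662.53675376,  64.2295816 , 241.86158018]), np.float64(32.2825501835471))
spray [587.06173325 150.57777135 198.        ]
jar [450.11602287 166.20121281 100.        ]
beaker [ 600.57853096 -303.85194889  100.        ]
```

```bash
cat >> h.py <<'E'
O=np.array([563.3,-80.3,0]);Rs=R.from_euler("z",5.12,degrees=True)
def rows(tg,cur=None):
    """tg: list of (x,y,z stand mm, lean rad); prints the shift/turn from the current pose"""
    from workcell import env
    s=env.state();R0=R.from_euler("xyz",s["ee_rot"],degrees=True);p0=s["ee_pos"]
    print("t",s["time_s"],"stand pos",Rs.inv().apply(p0-O).round(1),"F",s["force"].round(1),"w",s["gripper_width"],"q",s["qpos"].round(0))
    for x,y,z,a in tg:
        c,k=np.cos(a),np.sin(a)
        Rt=Rs*R.from_matrix(np.array([[0,1,0],[c,0,-k],[-k,0,-c]]).T)
        d=R0.inv().apply(O+Rs.apply([x,y,z])-p0)/1000; v=(R0.inv()*Rt).as_rotvec(degrees=True)
        print(" ".join(f"{i:.4f}" for i in d)," ".join(f"{i:.2f}" for i in v))
E
python3 -c "
from h import *
rows([(175,0,340,0),(175,0,262,0)])"
```

```text
t 0.1 stand pos [-428.2 -430.4  213.2] F [ 0.2 -0.  -0.4] w 91.32617396897261 q [-73.  18.  90.   0.  72.  -1.]
0.6828 -0.2883 -0.1263 -0.08 -0.06 -77.37
0.6828 -0.2882 -0.0483 -0.08 -0.06 -77.37
```

send_rows(targets="0 0 -0.127 0 0 0 0;0 0 -0.127 0 0 0 0;0 0 -0.127 0 0 -10 0;0.683 -0.288 -0.127 0 0 -77.4 0;0.683 -0.288 -0.127 0 0 -77.4 0;0.683 -0.288 -0.127 0 0 -77.4 0;0.683 -0.288 -0.127 0 0 -77.4 0;0.683 -0.288 -0.127 0 0 -77.4 0;0.683 -0.288 -0.127 0 0 -77.4 0;0.683 -0.288 -0.127 0 0 -77.4 0;0.683 -0.288 -0.127 0 0 -77.4 0;0.683 -0.288 -0.127 0 0 -77.4 0")

```text
time_s: 1.1
ee_pos: [461.0, -301.8, 339.7]
ee_rot: [-180.0, -0.0, 89.7]
force: [0.8, -1.0, 0.8]
gripper_width: 14.2
gripper_force: 0.0
```

```bash
python3 -c "
from h import *
rows([(175,0,340,0),(175,0,262,0)])"
```

```text
t 1.1 stand pos [-121.6 -211.4  339.7] F [ 0.8 -1.   0.8] w 14.191598776907835 q [-34.  13.  79.  -0.  88. -34.]
0.2384 0.2754 -0.0004 -0.03 -0.01 -5.40
0.2384 0.2755 0.0776 -0.03 -0.01 -5.40
```

send_rows(targets="0.22 0.25 0 0 0 -5.4 0;0.22 0.25 0 0 0 -5.4 0;0.22 0.25 0 0 0 -5.4 0;0.22 0.25 0 0 0 -5.4 0;0.22 0.25 0 0 0 -5.4 0;0.22 0.25 0 0 0 -5.4 0;0.22 0.25 0 0 0 -5.4 0;0.22 0.25 0 0 0 -5.4 0;0.22 0.25 0 0 0 -5.4 0;0.22 0.25 0 0 0 -5.4 0;0.22 0.25 0 0 0 -5.4 0;0.22 0.25 0 0 0 -5.4 0")

```text
time_s: 2.1
ee_pos: [711.6, -87.3, 340.3]
ee_rot: [-180.0, 0.0, 94.7]
force: [-0.5, -0.1, -0.0]
gripper_width: 0.1
gripper_force: 0.0
```

```bash
python3 -c "
from h import *
rows([(175,0,340,0),(175,0,262,0),(130,0,262,0),(0,0,262,0),(-30,0,275,0)])"
```

```text
t 2.1 stand pos [147.  -20.2 340.3] F [-0.5 -0.1 -0. ] w 0.13709109238251033 q [ -8.  30.  53.  -0.  97. -13.]
0.0204 0.0278 0.0002 -0.02 0.03 -0.41
0.0204 0.0278 0.0782 -0.02 0.03 -0.41
0.0201 -0.0172 0.0783 -0.02 0.03 -0.41
0.0191 -0.1472 0.0783 -0.02 0.03 -0.41
0.0189 -0.1772 0.0653 -0.02 0.03 -0.41
```

send_rows(targets="0.02 0.03 0 0 0 -0.4 0;0.02 0.03 0 0 0 -0.4 0;0.02 0.03 0.03 0 0 -0.4 0;0.02 0.03 0.06 0 0 -0.4 0;0.02 0.03 0.078 0 0 -0.4 0;0.02 0.03 0.078 0 0 -0.4 0;0.02 0.03 0.078 0 0 -0.4 0;0.02 0.02 0.078 0 0 -0.4 0;0.02 0.01 0.078 0 0 -0.4 0;0.02 0.0 0.078 0 0 -0.4 0;0.02 -0.01 0.078 0 0 -0.4 0;0.02 -0.01 0.078 0 0 -0.4 0")

```text
time_s: 3.1
ee_pos: [700.2, -68.1, 266.1]
ee_rot: [179.7, 0.1, 95.1]
force: [0.5, -0.4, 0.2]
gripper_width: 0.3
gripper_force: 0.1
```

Run:
```python
from h import *
from workcell import eyes
rows([(0,0,262,0),(-20,0,262,0)])
f=eyes.grab_frame("top");g=eyes.grab_frame("scene")
a=cv2.resize(f["image"][100:265,240:400],(582,600));b=cv2.resize(g["image"][150:290,150:325],(210*1,168))
cv2.imwrite("pics/p1.png",cv2.convertScaleAbs(cv2.resize(g["image"][130:290,150:330],(675,600)),alpha=1.6))
```

```text
t 3.1 stand pos [137.5  -0.  266.1] F [ 0.5 -0.4  0.2] w 0.3317407005683673 q [ -6.  29.  65.  -0.  85. -12.]
0.0000 -0.1375 0.0034 0.29 0.08 -0.01
0.0000 -0.1575 0.0033 0.29 0.08 -0.01
```

View pics/p1.png

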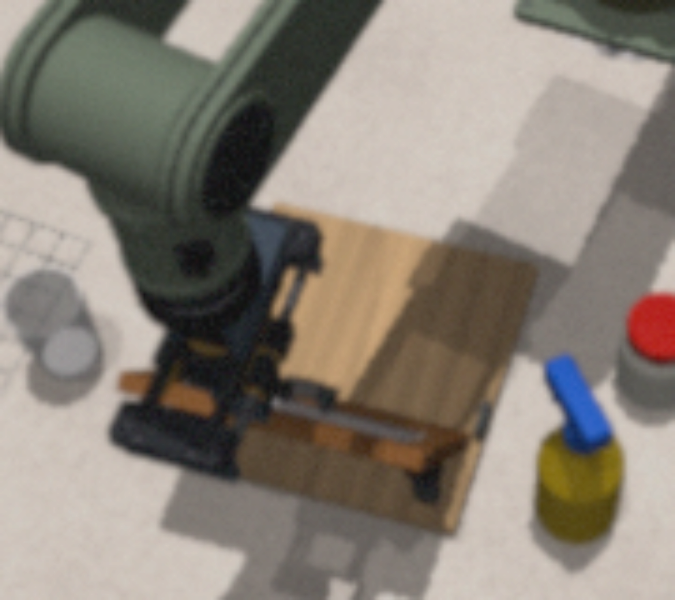

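The gripper at about (210,390) hides the foot from this side, so there's nothing wrong to see. I'll carry on pushing.

send_rows(targets="0 -0.012 0 0 0 0 0;0 -0.024 0 0 0 0 0;0 -0.036 0 0 0 0 0;0 -0.048 0 0 0 0 0;0 -0.06 0 0 0 0 0;0 -0.072 0 0 0 0 0;0 -0.084 0 0 0 0 0;0 -0.096 0 0 0 0 0;0 -0.108 0 0 0 0 0;0 -0.12 0 0 0 0 0;0 -0.132 0 0 0 0 0;0 -0.145 0 0 0 0 0")

```text
time_s: 4.2
ee_pos: [556.9, -80.5, 262.9]
ee_rot: [179.9, 0.0, 95.2]
force: [-0.5, -0.1, -0.2]
gripper_width: 0.4
gripper_force: 0.0
```

Run:
```python
from h import *
from workcell import eyes
rows([(0,0,262,0),(-20,0,262,0)])
g=eyes.grab_frame("scene")
cv2.imwrite("pics/p2.png",cv2.convertScaleAbs(cv2.resize(g["image"][130:290,150:330],(675,600)),alpha=1.6))
```

```text
t 4.2 stand pos [ -6.4   0.3 262.9] F [-0.5 -0.1 -0.2] w 0.35432266830645937 q [ -9.  16.  86.   0.  78. -15.]
-0.0004 0.0064 0.0009 0.12 0.03 0.04
-0.0003 -0.0136 0.0008 0.12 0.03 0.04
```

View pics/p2.png

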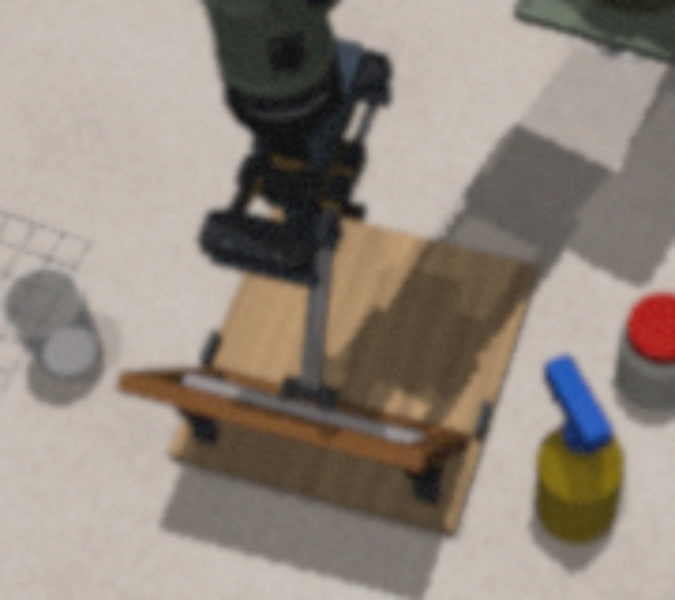

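The leg, at (315,330), is past vertical and swinging down on the robot's side. Next I'll lift, open and go to a pregrasp aligned with the leaning frame.

```bash
cat >> h.py <<'E'
def fr(s,a,y=0):return (s*np.sin(a)+22*np.cos(a),y,30+s*np.cos(a)-22*np.sin(a),a)
E
python3 -c "
from h import *
rows([(-6,0,330,0),fr(290,.5),fr(183,.5)])"
```

```text
t 4.25 stand pos [ -8.9   0.5 263.2] F [-2.8 -0.1 -0. ] w 0.6639332028896421 q [ -9.  15.  87.  -0.  78. -15.]
-0.0005 0.0029 -0.0669 -0.03 0.03 0.03
-0.0006 0.1672 -0.0109 28.61 0.03 0.02
-0.0005 0.1160 0.0830 28.61 0.03 0.02
```

send_rows(targets="0 0.005 -0.03 0 0 0 0;0 0.005 -0.07 0 0 0 50;0 0.03 -0.08 5 0 0 100;0 0.06 -0.08 10 0 0 100;0 0.09 -0.08 16 0 0 100;0 0.12 -0.07 22 0 0 100;0 0.145 -0.05 27 0 0 100;0 0.165 -0.02 28.6 0 0 100;0 0.167 -0.011 28.6 0 0 100;0 0.167 -0.011 28.6 0 0 100;0 0.167 -0.011 28.6 0 0 100;0 0.167 -0.011 28.6 0 0 100")

```text
time_s: 5.25
ee_pos: [721.7, -65.4, 279.1]
ee_rot: [-151.9, 0.1, 95.1]
force: [-0.3, 0.4, 0.5]
gripper_width: 70.8
gripper_force: 0.0
```

Run:
```python
from h import *
from workcell import eyes
rows([fr(290,.5),fr(240,.5),fr(183,.5)])
f=eyes.grab_frame("top");g=eyes.grab_frame("scene")
a=cv2.resize(f["image"][100:265,240:400],(400,412));b=cv2.resize(g["image"][170:290,150:330],(400,267))
c=np.zeros((412,800,3),np.uint8);c[:,:400]=a;c[:267,400:]=b
cv2.imwrite("pics/p3.png",cv2.convertScaleAbs(c,alpha=1.6))
```

```text
t 5.25 stand pos [159.1   0.7 279.1] F [-0.3  0.4  0.5] w 70.80380770675825 q [ -4.  53.  24.  -6. 131. -12.]
-0.0007 0.0017 0.0049 0.50 0.08 -0.02
-0.0006 0.0013 0.0549 0.50 0.08 -0.02
-0.0005 0.0008 0.1119 0.50 0.08 -0.02
```

View pics/p3.png

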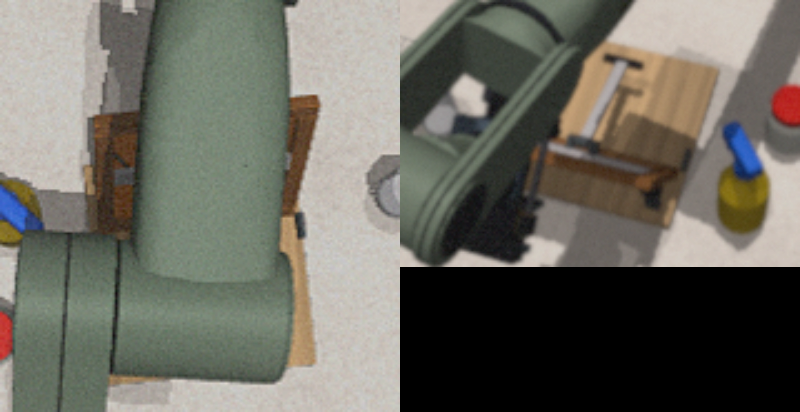

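The leg is down, with its foot at about (622,60) over the board. I'll descend around the rail, then grip.

send_rows(targets="0 0.001 0.02 0.5 0 0 100;0 0.001 0.04 0.5 0 0 100;0 0.001 0.06 0.5 0 0 100;0 0.001 0.075 0.5 0 0 100;0 0.001 0.088 0.5 0 0 100;0 0.001 0.1 0.5 0 0 100;0 0.001 0.11 0.5 0 0 100;0 0.001 0.11 0.5 0 0 100;0 0.001 0.11 0.5 0 0 100")

```text
time_s: 6.1
ee_pos: [670.7, -70.1, 180.1]
ee_rot: [-151.2, 0.1, 95.1]
force: [-0.5, -0.2, -0.1]
gripper_width: 91.0
gripper_force: 0.0
```

send_rows(targets="0 0 0 0 0 0 40;0 0 0 0 0 0 30;0 0 0 0 0 0 25;0 0 0 0 0 0 20;0 0 0 0 0 0 10;0 0 0 0 0 0 0;0 0 0 0 0 0 0;0 0 0 0 0 0 0;0 0 0 0 0 0 0;0 0 0 0 0 0 0", grip_force=15)

```text
time_s: 6.93
ee_pos: [671.1, -69.9, 175.8]
ee_rot: [-150.9, 0.0, 95.2]
force: [-0.4, 0.1, -0.3]
gripper_width: 27.2
gripper_force: 0.0
```

```bash
python3 -c "
from h import *
rows([fr(183,.5)])"
```

```text
t 6.9333 stand pos [108.3   0.8 175.8] F [-0.4  0.1 -0.3] w 27.1828187433545 q [ -5.  46.  52.  -5. 111. -10.]
-0.0008 -0.0032 -0.0031 -0.46 0.03 0.04
```

send_rows(targets="0 -0.003 -0.003 -0.4 0 0 15;0 -0.003 -0.003 -0.4 0 0 0;0 -0.003 -0.003 -0.4 0 0 0;0 -0.003 -0.003 -0.4 0 0 0;0 -0.003 -0.003 -0.4 0 0 0;0 -0.003 -0.003 -0.4 0 0 0;0 -0.003 -0.003 -0.4 0 0 0;0 -0.003 -0.003 -0.4 0 0 0", grip_force=15)

```text
time_s: 7.6
ee_pos: [668.8, -70.1, 181.1]
ee_rot: [-151.2, 0.0, 95.1]
force: [-5.2, 0.1, 4.6]
gripper_width: 15.9
gripper_force: 15.0
```

```bash
python3 -c "
from h import *
rows([fr(183,a) for a in np.linspace(.5,0,13)])
from workcell import env;s=env.state();print(s['gripper_force'],s['torque'])"
```

```text
t 7.6 stand pos [106.    0.7 181.1] F [-5.2  0.1  4.6] w 15.856727862456145 q [ -5.  45.  52.  -5. 111. -10.]
-0.0007 0.0014 0.0004 -0.20 0.02 0.02
-0.0007 -0.0062 -0.0003 -2.58 0.02 0.02
-0.0007 -0.0139 -0.0007 -4.97 0.02 0.02
-0.0007 -0.0215 -0.0008 -7.36 0.02 0.02
-0.0007 -0.0292 -0.0006 -9.75 0.01 0.02
-0.0007 -0.0369 -0.0000 -12.13 0.01 0.02
-0.0007 -0.0445 0.0008 -14.52 0.01 0.02
-0.0007 -0.0521 0.0020 -16.91 0.01 0.02
-0.0007 -0.0596 0.0035 -19.30 0.01 0.02
-0.0007 -0.0671 0.0053 -21.68 0.01 0.02
-0.0007 -0.0745 0.0074 -24.07 0.01 0.02
-0.0007 -0.0818 0.0099 -26.46 0.01 0.02
-0.0007 -0.0889 0.0126 -28.85 0.01 0.02
14.999856948852539 [-0.01045465  0.58433869 -0.13650932]
```

send_rows(targets="0 -0.0025 -0.0003 -0.8 0 0 0;0 -0.0076 -0.0007 -2.4 0 0 0;0 -0.0153 -0.0011 -4.8 0 0 0;0 -0.0229 -0.0012 -7.2 0 0 0;0 -0.0306 -0.001 -9.5 0 0 0;0 -0.0383 -0.0004 -11.9 0 0 0;0 -0.0383 -0.0004 -11.9 0 0 0", grip_force=25)

```text
time_s: 8.18
ee_pos: [635.3, -73.1, 200.1]
ee_rot: [-163.4, 0.0, 95.1]
force: [0.6, -0.0, -2.9]
gripper_width: 15.9
gripper_force: 25.0
```

```bash
python3 -c "
from h import *
rows([fr(183,a) for a in np.linspace(.5,0,13)[5:]])
from workcell import env;s=env.state();print(s['gripper_force'],s['torque'])"
```

```text
t 8.1833 stand pos [ 72.4   0.8 200.1] F [ 0.6 -0.  -2.9] w 15.909253874479026 q [ -6.  34.  68.  -3.  95. -11.]
-0.0008 0.0016 0.0007 0.11 0.01 0.01
-0.0008 -0.0060 -0.0001 -2.28 0.01 0.01
-0.0008 -0.0137 -0.0005 -4.67 0.01 0.01
-0.0008 -0.0214 -0.0006 -7.05 0.01 0.01
-0.0008 -0.0291 -0.0005 -9.44 0.01 0.01
-0.0008 -0.0367 0.0001 -11.83 0.01 0.01
-0.0008 -0.0443 0.0009 -14.21 0.01 0.01
-0.0008 -0.0519 0.0020 -16.60 0.01 0.01
25.000070929527283 [ 0.04964474 -0.43054112 -0.12292383]
```

send_rows(targets="0 -0.003 -0.0003 -1 0 0 0;0 -0.0076 -0.0006 -2.4 0 0 0;0 -0.0153 -0.001 -4.8 0 0 0;0 -0.023 -0.001 -7.2 0 0 0;0 -0.0307 -0.001 -9.5 0 0 0;0 -0.0383 -0.0004 -11.9 0 0 0;0 -0.046 0.0004 -14.3 0 0 0;0 -0.05 0.001 -15.5 0 0 0;0 -0.0535 0.0014 -16.6 0 0 0;0 -0.0535 0.0014 -16.6 0 0 0;0 -0.0535 0.0014 -16.6 0 0 0;0 -0.0535 0.0014 -16.6 0 0 0")

```text
time_s: 9.18
ee_pos: [586.3, -77.4, 213.7]
ee_rot: [-179.9, 0.0, 95.2]
force: [-0.1, 2.0, 5.6]
gripper_width: 15.9
gripper_force: 25.0
```

Run:
```python
from h import *
from workcell import eyes,env
rows([fr(183,0)])
s=env.state();print(s['gripper_force'],s['torque'],s['ee_rot'])
f=eyes.grab_frame("top");g=eyes.grab_frame("scene")
c=np.hstack([cv2.resize(f["image"][100:265,240:400],(388,400)),cv2.resize(g["image"][150:290,170:310],(400,400))])
cv2.imwrite("pics/p4.png",cv2.convertScaleAbs(c,alpha=1.6))
```

```text
t 9.1833 stand pos [ 23.2   0.8 213.7] F [-0.1  2.   5.6] w 15.866170453036593 q [ -9.  20.  87.  -0.  73. -14.]
-0.0008 -0.0012 0.0007 -0.11 0.00 0.06
24.999684691429138 [ 0.17453772  0.22893882 -0.06209911] [-1.79886017e+02  1.82654136e-03  9.51765173e+01]
```

View pics/p4.png

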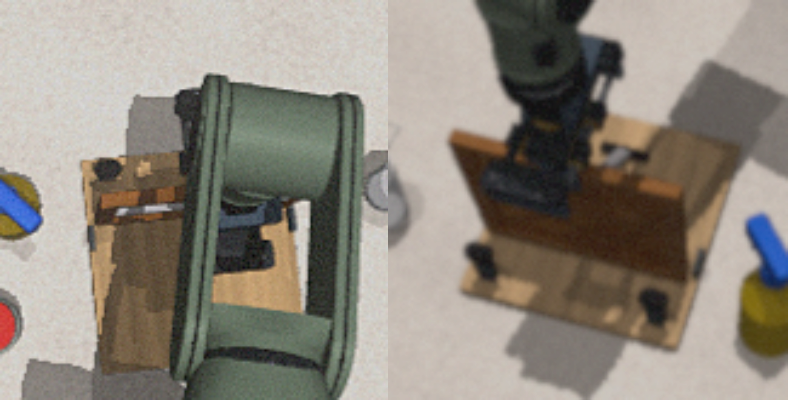

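The frame is upright in the gripper, and the foot, at (630,155) on the board, is still down. I'll nudge it slightly to settle the pose, then hand in.

send_rows(targets="0 -0.0012 0 -0.2 0 0 0;0 -0.0015 0.0005 -0.2 0 0 0;0 -0.0015 0.0005 -0.2 0 0 0;0 -0.0015 0.0005 -0.2 0 0 0;0 -0.0015 0.0005 -0.2 0 0 0;0 -0.0015 0.0005 -0.2 0 0 0")

```text
time_s: 9.78
ee_pos: [585.5, -77.5, 213.8]
ee_rot: [179.8, 0.0, 95.2]
force: [-0.8, 0.8, 8.0]
gripper_width: 15.7
gripper_force: 25.0
```

Run:
```python
from h import *
from workcell import env
rows([fr(183,0)])
s=env.state();print(s['gripper_force'],s['ee_rot'])
if np.linalg.norm(s['force'])<20 and s['gripper_width']>13: print(env.job_done())
```

```text
t 9.7833 stand pos [ 22.4   0.8 213.8] F [-0.8  0.8  8. ] w 15.735949099527884 q [ -9.  20.  88.   0.  73. -14.]
-0.0008 -0.0004 0.0008 0.16 0.01 0.07
25.000380277633667 [1.79839375e+02 1.32877796e-02 9.51857389e+01]
the job is handed in; nothing more can be done
None
```

The kickstand is flipped all the way down, the frame is upright and still held by the gripper at 25 N, and the spray bottle, jar and beaker were left alone; I handed the job in at 9.8 s, and no verdict came back.

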